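# Put a handset on the reader plate and trip the tester's pedal

### The job

Lay the single flat handset that lies on the bench to the right of the tester flat on the reader plate, inside the plate's white corner marks and lined up with them (either end first), and let go of it. Then reach in under the tester's overhanging head and press its pedal down firmly, without slamming, until it bears hard on its hidden stop; keep it there for a second and then let it come all the way up. Leave the handset on its marks and the bottle, label roll and tape dispenser where they are.

Things in the scene. Friction and masses are not known exactly. Their poses are not given: they have to be found in the camera images.
- handset: black and grey hand-held device lying flat on the bench, 56 wide (its x axis) x 140 long (its y axis) x 12 mm high, 0.08 to 0.17 kg; origin at the centre of its underside, z up. Grip it across the 56 mm width from above; fingers have at least 25 mm of room. Either end may point either way on the plate
- plate: fixed grey reader plate, 110 (x) x 190 (y) x 6 mm high; origin at the centre of its underside on the bench, z up. White corner marks on top outline a 70 x 157 mm rectangle about its middle, long along y; the handset belongs in its middle, long axis along the plate's y. Plate and handset lie right of the tester, either one nearer to it
- tester: fixed grey bench box 150 deep (x) x 140 wide (y) x 202 mm high, dark display; origin on the bench under the middle of its front face, +x into the box, y along its front, z up; it faces the robot's right and somewhat the robot. Below its head is a recess open to the front, 124 mm clear between the cheeks, which holds the pedal, and under the pedal, unseen, a stop bar set anew every time
- tester_lip (a point): middle of the lower front edge of the tester's head, 120 mm above the bench in its front face. The head is solid from here up to 202 mm and overhangs the pedal: a tool pointing straight down hits it before its fingers are over the pedal. Come from in front of the face with closed fingers leaning 40 to 45 degrees, pointing into the recess and down
- pedal: the tester's aluminium pedal, 142 long x 100 wide x 10 mm thick, ribbed black rubber pad at its front (ribs 3 mm proud, not solid); origin on its hinge, along the tester's y axis at x = 130, z = 60 mm in the tester's frame. At rest its front rises 0.10 rad above level. Pressed, the front goes down until the unseen stop halts it, anywhere from 0.18 to 0.36 rad; it springs up when let go
- pedal_nose (a point): middle of the pedal's upper front edge; at rest 79 mm above the bench and 11 mm in front of the tester's face; moves with the pedal, 25 to 50 mm down at the stop. Press within 15 mm behind it. Here the spring takes 4 N at first, up to 10 N deep down; on the stop the force rises steeply. 15 to 25 N here is hard on the stop; over 60 N is slamming
- bottle: white bottle with red cap, 66 mm diameter x 130 mm high, standing loose; origin at the centre of its underside; a bystander
- roll: loose roll of blank labels, 75 mm diameter x 30 mm high, lying flat; origin on its underside; a bystander
- dispenser: loose heavy tape dispenser, 56 x 159 x 91 mm; origin at the centre of its underside; a bystander

How it is judged:
By the outcome, as a careful person would: the job done as asked, in the order asked, and still so for the second after the job is handed in, with the robot touching nothing.
It also fails if it takes over 56 s, if anything falls off the work surface, if the arm or the gripper's body presses on something with over 40 N, if the wrist force passes 120 N, or if a joint passes its speed limit or range.

### The arm

A 6-joint arm with a two-finger parallel gripper is mounted at the origin on the work surface; the furniture and walls round the work are solid. World frame = base frame: x ahead of the robot, y to its left, z up, the work surface at z = 0. Lengths are in mm, angles in rad, forces in N, time in s.
With the tool pointing down it reaches from about 400 to 825 mm from the base axis. Payload 7 kg.
Tool frame: the origin (TCP) lies between the finger pads, 19 mm behind the fingertips; this is the grasp point; z points along the fingers, y is the line along which they close (so a half turn about z gives the same grasp; the last joint's range is limited). The gripper opens to 85 mm and grips with 20 to 120 N. Pads are 22 mm wide; open, the fingers measure 114 mm over their backs; the gripper's body (76 mm by 85 mm) begins 54 mm behind the grasp point. The pads swing forward as they close: fully open they stand 13 mm farther back than shut.
Start: joints at [-0.818, 0.359, 0.012, 0, -1.224, -0.288], TCP at [302.536, -603.38, 250.002] pointing down, gripper open.
Joint ranges: [-3.07, 3.07], [-1.43, 2.12], [-1.02, 1.25], [-3.03, 1.67], [-3.05, -0], [-3.03, 3.03]. Speed limits (rad/s): [2.39, 2.39, 3.01, 3.14, 3.14, 3.14].

### API

Orientations are given as [roll, pitch, yaw] about the fixed x, y, z axes, in that order (R = Rz(yaw) Ry(pitch) Rx(roll)).
In Python, from plant import manip, claw, solve_ik, camera, camera_params, job_done, masks_of gives the robot as it stands. Calls block until the motion is done:
- manip.move_to(position, orientation): joint-space move of the TCP to a pose.
- manip.servo_line(position, ori=None, rate=150, guard=None): straight line of the TCP; ori=None keeps the orientation; rate is the mean speed in mm/s. With guard (N) it stops when the force on the tool has changed by that much, and returns True; else False.
- manip.move_joints(angles): joint-space move.
- claw.open_gripper() and claw.close_gripper(): open the fingers fully, or close them until they stop; the grip force is fixed at half the most.
- manip.sleep(seconds).
- solve_ik(position, orientation): joint angles nearest the present ones, or None.
- manip.get_obs(): the state.
- camera(name): name is "side" or "top"; returns the picture (384x512x3 uint8, blue, green, red); there is no depth.
- camera_params(name): a dict with "fx", "fy", "cx", "cy" (pixels), "xyz" and "rotation" of the camera in the world. Camera axes: x right, y down, z forward; pixel columns grow to the right and rows downward; lengths in mm; the calibration is good to about 2 mm. A picture is of the moment at which its call begins. camera_params takes no time and is no camera call.
A pose or a line that the arm cannot do raises manip.MotionError and nothing moves.
- job_done(): hands the job in; it is judged then, once.
Trained networks look in the newest picture that a camera, given by its name, has taken for a name from the list of things; names that differ only in an ending like _2 or _b are one class to them, and where a whole thing is asked for, a point or a joint stands for the part that bears it (a point fixed in the world has none). Each returns a list of dicts, best first, with "confidence" (0 to 1); they miss things now and then, are a little off and sometimes report something else, mostly with a low value. They report only what shows in the picture. A call takes as long as a camera call.
- masks_of(query, camera): "mask" (384x512 bool, what is visible of it) and "location" ([column, row] in pixels, amid what is visible of it).
The state is a dict: "t": time; "qpos": joint angles; "qvel": joint speeds; "joint_torque": joint torques, N m; "tool_pos": TCP position; "orientation": TCP orientation; "force": force on the tool from outside, world axes, zero at the start; "torque": the same for the moment, N m; "opening": opening from 0.0 (shut) to 1.0 (fully open); "grip_force": force on a finger pad.
Only numpy, scipy, OpenCV 4.12 (cv2) and the standard library are available. Lean on these libraries where they do the work, as an engineer would, in place of code of your own. Each camera call takes 0.05 s, during which the arm holds its last target. There are 200 camera calls.

## Working session

There is one attempt and no reset: what is moved stays moved. The work goes in short steps, each a Python script; the robot and the scene stay as the last script left them, time stands still between calls to the robot, and variables do not carry over. Pictures are saved under pics/ and viewed, at most 10 in all, crops included, and the job is handed in when it is done.

```bash
ls; mkdir -p pics
python3 - <<'E'
from plant import *
import cv2,numpy as np
for n in("side","top"):
    im=camera(n); cv2.imwrite(f"pics/{n}0.png",im); p=camera_params(n); print(n,p)
    for q in["handset","plate","tester","tester_lip","pedal","pedal_nose","bottle","roll","dispenser"]:
        for r in masks_of(q,n)[:2]:
            m=r["mask"].astype(np.uint8); print(q,round(r["confidence"],2),np.round(r["location"]),m.sum(), cv2.boundingRect(m))
            if r is not None: np.save(f"pics/{n}_{q}.npy",m) if r["confidence"]>.5 else 0
print(manip.get_obs())
E
```

```text
pics
plant.py
side {'fx': 371.3353390492163, 'fy': 371.3353390492163, 'cx': 250.13952770153494, 'cy': 199.52726193364887, 'xyz': array([1162.57579186, -267.82133674, 1229.5700784 ]), 'rotation': array([-2.56707238,  0.01264791,  1.05426205])}
handset 0.88 [146. 229.] 474 (126, 220, 37, 23)
plate 0.76 [213. 223.] 1174 (190, 209, 52, 32)
tester 0.89 [286. 164.] 2349 (264, 130, 43, 66)
tester_lip 0.91 [282. 162.] 2360 (264, 131, 43, 65)
pedal 0.55 [285. 180.] 317 (269, 174, 28, 15)
bottle 0.98 [236. 241.] 523 (227, 225, 21, 30)
roll 0.9 [271. 240.] 386 (266, 225, 21, 28)
dispenser 0.58 [328. 166.] 574 (309, 155, 38, 26)
top {'fx': 424.8928470812114, 'fy': 424.8928470812114, 'cx': 255.6258742926535, 'cy': 195.45166556295072, 'xyz': array([ 397.12099223,   62.08401807, 1493.4400286 ]), 'rotation': array([-3.040904  ,  0.01644827, -1.59604667])}
handset 0.69 [212. 205.] 82 (202, 198, 23, 18)
plate 0.62 [296. 208.] 1687 (267, 187, 60, 45)
tester 0.79 [196. 222.] 2577 (162, 194, 66, 64)
tester_lip 0.78 [196. 228.] 2613 (161, 194, 68, 65)
pedal_nose 0.42 [214. 206.] 78 (202, 199, 23, 17)
bott
[... 162 characters left out ...]
10 (124, 205, 47, 17)
{'t': 1.0, 'qpos': array([-8.17909911e-01,  3.58565836e-01,  1.18645774e-02, -1.73329668e-05,
       -1.22408507e+00, -2.88097961e-01]), 'qvel': array([-0.00084965, -0.00060408,  0.00036891, -0.00119397,  0.00077144,
       -0.00032744]), 'joint_torque': array([-7.18414831e-04, -5.82995260e+01,  2.93664229e+01,  6.94214478e+00,
       -7.09177548e-04,  2.38467699e-07]), 'tool_pos': array([ 302.52354586, -603.36742702,  250.00578148]), 'orientation': array([-3.14158770e+00,  1.84709345e-05, -2.67681009e+00]), 'force': array([ 0.51751265,  0.18246709, -0.71341905]), 'torque': array([-0.04173652,  0.01188033,  0.03015902]), 'grip_force': 0.0, 'opening': 1.0005851758928321}
```

Run:
```python
import cv2,numpy as np
a=cv2.imread("pics/side0.png")[110:290,100:370]; b=cv2.imread("pics/top0.png")[130:290,110:380]
cv2.imwrite("pics/c1.png",cv2.resize(a,None,fx=2.96,fy=2.96,interpolation=2)); cv2.imwrite("pics/c2.png",cv2.resize(b,None,fx=2.96,fy=2.96,interpolation=2))
```

```text
(no output)
```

View pics/c1.png

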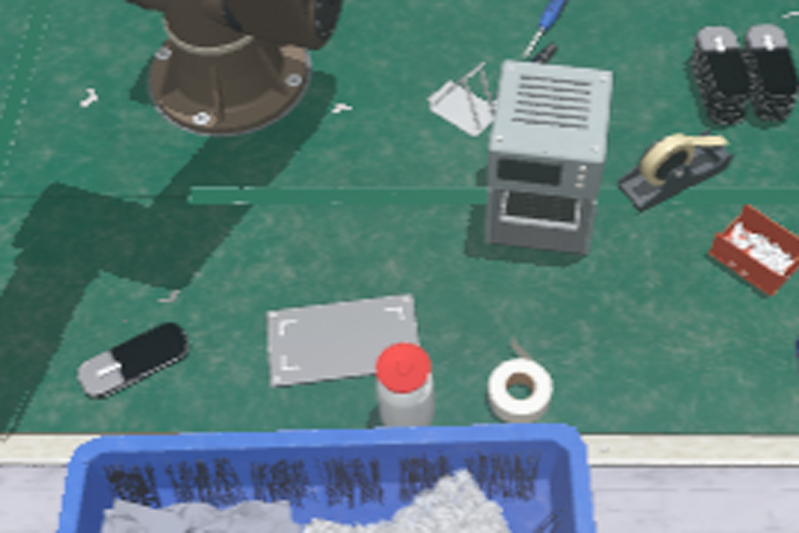

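View pics/c2.png

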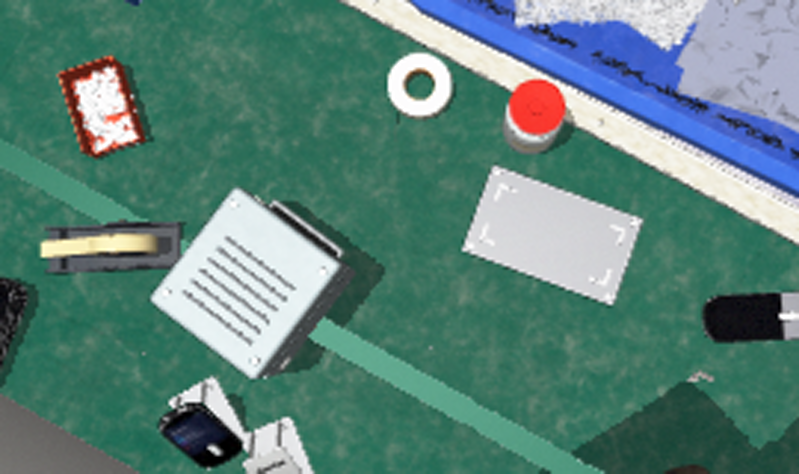

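```bash
cat > h.py <<'E'
import numpy as np,cv2
from scipy.optimize import minimize
from scipy.spatial.transform import Rotation as R
from plant import camera_params
P={n:camera_params(n) for n in("side","top")}
def proj(X,n):
    p=P[n]; c=(np.atleast_2d(X)-p["xyz"])@R.from_euler("xyz",p["rotation"]).as_matrix()
    return np.c_[p["fx"]*c[:,0]/c[:,2]+p["cx"],p["fy"]*c[:,1]/c[:,2]+p["cy"]]
def ray(uv,n,z):
    p=P[n]; d=R.from_euler("xyz",p["rotation"]).as_matrix()@[(uv[0]-p["cx"])/p["fx"],(uv[1]-p["cy"])/p["fy"],1]
    return p["xyz"]+d*(z-p["xyz"][2])/d[2]
def box(x0,x1,y0,y1,z0,z1): return np.array([[x,y,z] for x in(x0,x1) for y in(y0,y1) for z in(z0,z1)],float)
def world(L,q): return R.from_euler("z",q[2]).apply(L)+[q[0],q[1],0]
K=4
def render(hulls,q,n):
    m=np.zeros((384*K,512*K),np.uint8)
    for L in hulls:
        uv=(proj(world(L,q),n)+.5)*K-.5
        h=cv2.convexHull(uv.astype(np.float32))
        cv2.fillConvexPoly(m,np.round(h*16).astype(np.int32),255,shift=4)
    return m
def fgmask(im,thr=90):
    big=cv2.resize(im,None,fx=K,fy=K,interpolation=cv2.INTER_CUBIC)
    return (cv2.cvtColor(big,cv2.COLOR_BGR2HSV)[...,1]<thr).astype(np.uint8)*255
def fit(hulls,q0,masks,rois):
    def cost(q):
        c=0
        for n in masks:
            x,y,w,h=[v*K for v in rois[n]]
            c+=np.count_nonzero(render(hulls,q,n)[y:y+h,x:x+w]^masks[n][y:y+h,x:x+w])/K**2
        return c
    s=np.array([[0,0,0],[25,0,0],[0,25,0],[0,0,.25]])
    for k in range(3):
        r=minimize(cost,q0,method="Nelder-Mead",options=dict(initial_simplex=np.array(q0)+s/(k+1),xatol=.05,fatol=.05)); q0=r.x
    return r.x,r.fun
HS=[box(-28,28,-70,70,0,12)]; PL=[box(-55,55,-95,95,0,6)]
TE=[box(0,150,-70,70,0,202)]
E
cat > a.py <<'E'
from h import *
I={n:cv2.imread(f"pics/{n}0.png") for n in P}
M={n:fgmask(I[n]) for n in P}
def c1(u,v):return u/2.96+100,v/2.96+110
def c2(u,v):return u/2.96+110,v/2.96+130
O={}
def go(name,H,q0,rois):
    for use in(["side","top"],["side"],["top"]):
        use=[u for u in use if u in rois]
        q,f=fit(H,q0,{n:M[n] for n in use},rois); print(name,use,np.round(q,3),round(f,1))
        if use==["side","top"]: O[name]=q
        if len(rois)==1 and use: O[name]=q
def roi(a,b,s=0): return [int(a[0]),int(a[1]),int(b[0]-a[0]),int(b[1]-a[1])]
hs=ray((146,229),"side",6); pl=ray((296,208),"top",6); te=ray((196,222),"top",202); print(hs,pl,te,proj(hs,"top"))
a=proj(hs,"top")[0]
u0,u1=ray(c1(85,385),"side",6),ray(c1(183,335),"side",6); d=u1-u0
go("handset",HS,[hs[0],hs[1],np.arctan2(-d[0],d[1])],dict(side=roi((120,212),(170,250)),top=roi(a-[32,22],a+[32,22])))
d=ray(c2(630,260),"top",6)-ray(c2(480,208),"top",6)
go("plate",PL,[pl[0],pl[1],np.arctan2(-d[0],d[1])],dict(top=roi((262,184),(332,238)),side=roi((185,203),c1(374,398))))
f=ray(c2(346,255)if 0 else c2(290,235),"top",202)-ray(c2(205,330),"top",202) # towards front
q=np.arctan2(-f[1],-f[0])
go("tester",TE,[te[0]-75*np.cos(q),te[1]-75*np.sin(q),q],dict(side=roi(c1(470,50),c1(612,262)),top=roi(c2(140,170),c2(375,385))))
np.save("fit.npy",O)
for n in P:
    im=cv2.resize(I[n],None,fx=K,fy=K,interpolation=2)
    for k,H in(("handset",HS),("plate",PL),("tester",TE)):
        c,_=cv2.findContours(render(H,O[k],n),0,1); cv2.drawContours(im,c,-1,(0,0,255),1)
        cv2.imwrite(f"pics/o_{n}.png",cv2.resize(im[(110 if n=='side' else 130)*K:290*K,(110)*K:380*K],None,fx=.73,fy=.73,interpolation=3))
E
python3 a.py
```

```text
[ 384.96797331 -292.96903315    6.        ] [500.01381095 -57.53693125   6.        ] [451.81443274 263.48831739 202.        ] [[365.09875034 239.30172975]]
handset ['side', 'top'] [ 3.93367e+02 -3.00698e+02  1.60000e-02] 409.2
handset ['side'] [ 3.91692e+02 -2.99797e+02  2.90000e-02] 154.8
handset ['top'] [ 3.94215e+02 -3.00781e+02  1.30000e-02] 244.8
plate ['side', 'top'] [496.559 -59.116   2.759] 168.7
plate ['side'] [494.577 -59.474   2.764] 55.8
plate ['top'] [497.241 -58.377   2.767] 85.4
tester ['side', 'top'] [502.364 228.316   2.475] 800.9
tester ['side'] [501.1   229.15    2.483] 380.4
tester ['top'] [502.619 227.698   2.47 ] 411.0
```

View pics/o_top.png

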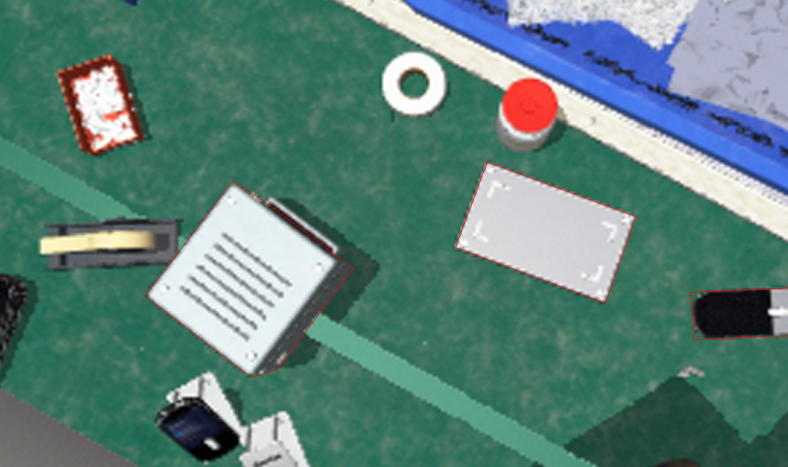

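View pics/o_side.png

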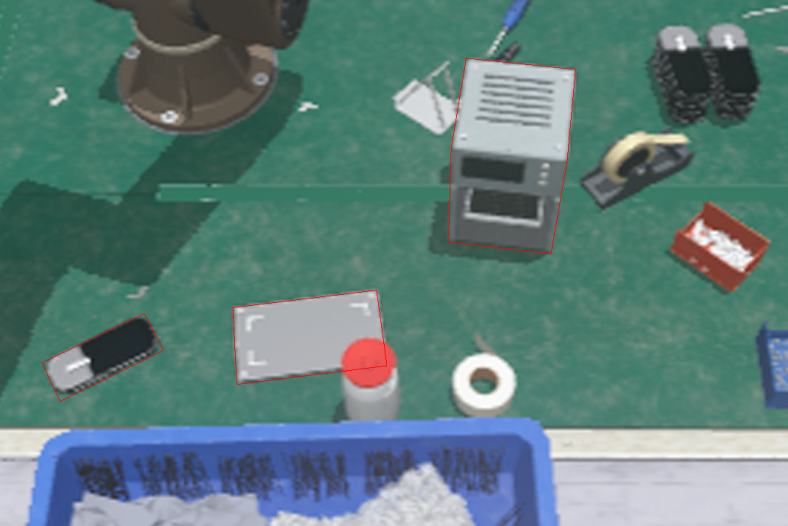

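```bash
cat > b.py <<'E'
from h import *
from plant import solve_ik,manip
O=np.load("fit.npy",allow_pickle=True).item()
H,PT,T=O["handset"],O["plate"],O["tester"]
def tw(p,q=T): return R.from_euler("z",q[2]).apply(p)+[q[0],q[1],0]
def press_pose(c,lean=np.radians(42),s=1,h=11):
    "TCP pose putting lower tip corner at tester point c=(x,z)"
    z=np.array([np.sin(lean),0,-np.cos(lean)]); y=np.array([0,s,0.]); x=np.cross(y,z)
    out=np.array([-np.cos(lean),0,-np.sin(lean)])
    tip=np.array([c[0],0,c[1]])-h*out; tcp=tip-19*z
    Rm=R.from_euler("z",T[2])*R.from_matrix(np.c_[x,y,z])
    return tw(tcp),Rm.as_euler("xyz")
def down(yaw): return [np.pi,0,(yaw+np.pi)%(2*np.pi)-np.pi]
E
python3 - <<'E'
from b import *
import plant
print(manip.get_obs()["t"])
for n,uv in(("top",(292,173)),("side",(236,251))):
    w=ray(uv,n,10); print("bottle approx",w,R.from_euler("z",-PT[2]).apply(w-[PT[0],PT[1],0]))
for k in(0,1):
    yh=H[2]-np.pi/2+k*np.pi; yp=PT[2]-np.pi-np.pi/2+k*np.pi
    for p,y in(([H[0],H[1],120],yh),([H[0],H[1],16],yh),([PT[0],PT[1],120],yp),([PT[0],PT[1],22],yp)):
        print(k,np.round(p),solve_ik(p,down(y)))
for s in(1,-1):
  for l in(40,45):
    for c in((-95,180),(-95,190-15),(-5,89),(-3,25)):
        p,o=press_pose(c,np.radians(l),s); print(s,l,c,np.round(p),solve_ik(p,o))
E
```

```text
1.0
bottle approx [623.61636555 -47.44500552  10.        ] [-113.49275384  -58.30174067   10.        ]
bottle approx [634.48657349 -44.04429988  10.        ] [-122.30486125  -65.51790187   10.        ]
0 [ 393. -301.  120.] [-2.54888846e-01  1.93856496e-01 -5.51799417e-01  4.44089210e-16
 -8.25140413e-01  2.70559515e-01]
0 [ 393. -301.   16.] [-2.54888846e-01  3.55348760e-01 -6.53127848e-01  4.44089210e-16
 -5.62319719e-01  2.70559515e-01]
0 [497. -59. 120.] [ 0.27514378  0.20150697 -0.54149813  0.         -0.82779123 -0.65809791]
0 [497. -59.  22.] [ 0.27514378  0.35087945 -0.63740619  0.         -0.58251069 -0.65809791]
1 [ 393. -301.  120.] [-2.54888846e-01  1.93856496e-01 -5.51799417e-01 -4.44089210e-16
 -8.25140413e-01 -2.87103314e+00]
1 [ 393. -301.   16.] [-2.54888846e-01  3.55348760e-01 -6.53127848e-01 -4.44089210e-16
 -5.62319719e-01 -2.87103314e+00]
1 [497. -59. 120.] [ 0.27514378  0.20150697 -0.54149813  0.         -0.82779123  2.48349475]
1 [497. -59.  22.] [ 0.27514378  0.35087945 -0.63740619  0.         -0.58251069  2.48349475]
1 40 (-95, 180) [580. 167. 202.] [ 0.25265
[... 961 characters left out ...]
 0.57943536  0.27372756 -0.5423549  -1.71261252 -2.44302197]
-1 40 (-5, 89) [509. 223. 111.] [ 0.3518644   0.57135624  0.04905782 -0.58149106 -1.4810153  -2.40473709]
-1 40 (-3, 25) [508. 224.  47.] [ 0.35298571  0.64735698  0.01409924 -0.59041992 -1.38801684 -2.343615  ]
-1 45 (-95, 180) [582. 166. 201.] [ 0.21950555  0.61966142  0.3278624  -0.5967549  -1.79785037 -2.43586239]
-1 45 (-95, 175) [582. 166. 196.] [ 0.21965669  0.623873    0.32312497 -0.59568501 -1.7903642  -2.43083208]
-1 45 (-5, 89) [511. 222. 110.] [ 0.31414349  0.61678508  0.09542237 -0.62784669 -1.56000387 -2.37509784]
-1 45 (-3, 25) [509. 223.  46.] [ 0.31583053  0.69332421  0.06383236 -0.63220812 -1.47177114 -2.31246179]
```

Run:
```python
from b import *
from plant import manip,claw,camera
yh=H[2]-np.pi/2; yp=PT[2]-1.5*np.pi
manip.move_to([H[0],H[1],110],down(yh))
print("hit",manip.servo_line([H[0],H[1],16],rate=80,guard=8), manip.get_obs()["tool_pos"])
claw.close_gripper(); o=manip.get_obs(); print(o["opening"],o["grip_force"],o["force"],o["t"])
manip.servo_line([H[0],H[1],100],rate=100)
manip.move_to([PT[0],PT[1],100],down(yp))
o=manip.get_obs(); print(o["opening"],o["grip_force"],o["force"],o["tool_pos"],o["t"])
cv2.imwrite("pics/held.png",cv2.resize(camera("side")[110:290,120:380],None,fx=3,fy=3,interpolation=2))
```

```text
hit False [ 393.72431473 -300.80625997   16.44456146]
0.6269384636778624 62.82383680343628 [-1.488105    1.98465856  7.7181744 ] 4.0333
0.6313123545716615 63.11397314071655 [-0.13640577 -1.74362672 -1.47423876] [496.0625423  -59.53593734  99.51165972] 6.05
```

View pics/held.png

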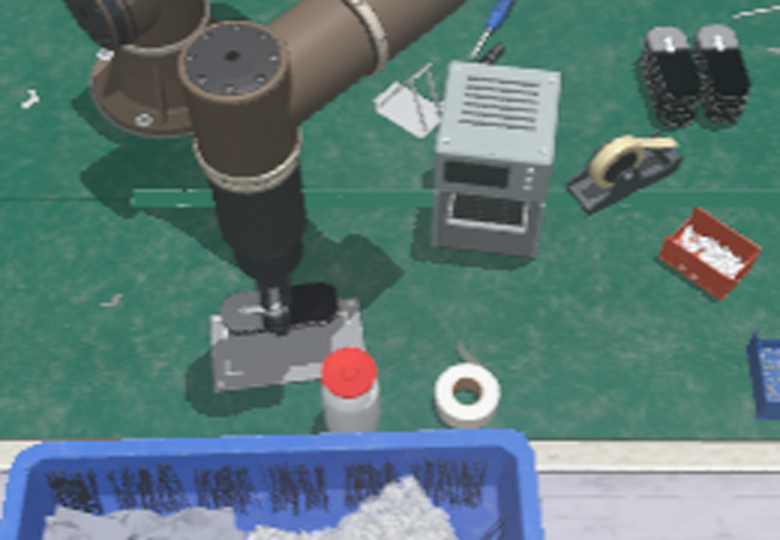

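The handset hangs level in the fingers (about 280,310 in the crop), aligned over the plate. Next I lower it and let go.

Run:
```python
from b import *
from plant import manip,claw,camera
manip.servo_line([PT[0],PT[1],32],rate=80)
print("hit",manip.servo_line([PT[0],PT[1],21],rate=20,guard=4), manip.get_obs()["tool_pos"])
claw.open_gripper(); manip.sleep(.2)
print(manip.servo_line([PT[0],PT[1],150],rate=120))
p,o=press_pose((-95,200)); manip.move_to(p,o); claw.close_gripper()
print(manip.get_obs()["t"])
I={n:camera(n) for n in P}
for n in P: cv2.imwrite(f"pics/{n}1.png",I[n])
cv2.imwrite("pics/placed.png",np.hstack([cv2.resize(I["side"][195:255,180:260],None,fx=5,fy=5,interpolation=2),cv2.resize(I["top"][180:240,260:340],None,fx=5,fy=5,interpolation=2)]))
```

```text
hit True [496.59831997 -59.08448605  22.73475675]
False
11.4083
```

View pics/placed.png

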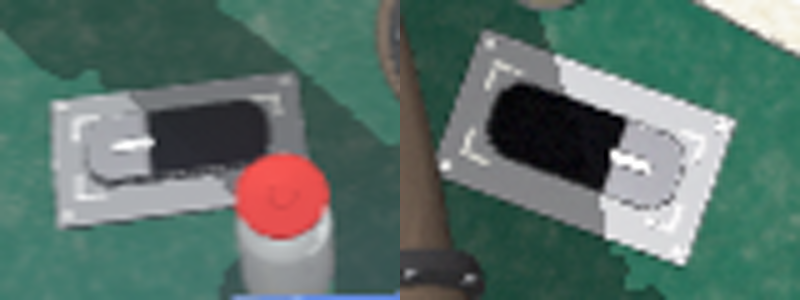

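The handset sits inside the marks in both views; I'll overlay the ideal outline to check the centring.

Run:
```python
from b import *
k=10; out=[]
for n,(x,y) in(("side",(195,207)),("top",(272,188))):
    im=cv2.resize(cv2.imread(f"pics/{n}1.png")[y:y+40,x:x+40+0],None,fx=k,fy=k,interpolation=2)
    im=cv2.resize(cv2.imread(f"pics/{n}1.png")[y:y+45,x:x+40],None,fx=k,fy=k,interpolation=2)
    for L,c in((box(-28,28,-70,70,6,18),(0,0,255)),(box(-35,35,-78.5,78.5,6,6),(255,255,0)),(PL[0],(0,255,255))):
        h=cv2.convexHull(((proj(world(L,PT),n)-[x,y]+.5)*k).astype(np.int32)); cv2.polylines(im,[h],True,c,1)
    out.append(im)
cv2.imwrite("pics/chk.png",np.hstack(out))
```

```text
(no output)
```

View pics/chk.png

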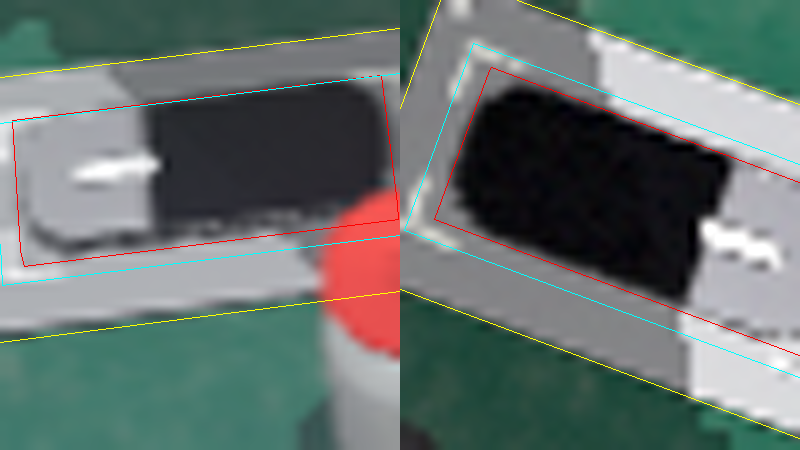

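The handset is within about 2 mm of the ideal outline on both views. Now the pedal.

Run:
```python
from b import *
from plant import manip,claw,camera
X0=-5
def S(z): # arc-following corner point for height z
    r=np.hypot(130-X0,79-60); a=np.arcsin((z-60)/r); return (130-r*np.cos(a),z)
pose=lambda c: press_pose(c)
o0=manip.get_obs(); print(o0["opening"],o0["t"])
p,o=pose((-72,164)); manip.servo_line(p,o,rate=120)
p,o=pose((X0,91)); print("in-hit",manip.servo_line(p,o,rate=70,guard=4))
f0=manip.get_obs()["force"]; print("f0",f0)
z=91; log=[]
hit=manip.servo_line(pose(S(80))[0],rate=25,guard=30)
z=80
while z>24:
    z-=2 if z>57 else 0.7
    hit=manip.servo_line(pose(S(z))[0],rate=25,guard=25)
    f=manip.get_obs()["force"]-f0; log.append((round(z,1),round(f[2],1),round(float(np.linalg.norm(f)),1)))
    if f[2]>17 or hit: break
print(log,hit); z1=z
ob=manip.get_obs(); print(ob["t"],ob["force"]-f0,ob["tool_pos"]-pose(S(z))[0])
```

```text
-0.0009517967617870576 11.5083
in-hit False
f0 [-0.42517293 -0.24579001 -0.62488208]
[(78, np.float64(1.2), 1.8), (76, np.float64(3.0), 3.2), (74, np.float64(3.9), 4.4), (72, np.float64(5.0), 5.1), (70, np.float64(4.5), 5.3), (68, np.float64(4.3), 4.7), (66, np.float64(5.0), 5.9), (64, np.float64(5.0), 5.7), (62, np.float64(5.7), 6.0), (60, np.float64(5.5), 6.0), (58, np.float64(5.3), 5.7), (56, np.float64(5.5), 6.5), (55.3, np.float64(6.3), 7.2), (54.6, np.float64(5.8), 6.7), (53.9, np.float64(5.4), 6.1), (53.2, np.float64(6.7), 7.4), (52.5, np.float64(5.5), 6.7), (51.8, np.float64(6.3), 7.2), (51.1, np.float64(6.0), 6.8), (50.4, np.float64(6.2), 7.1), (49.7, np.float64(5.9), 7.0), (49.0, np.float64(5.5), 6.7), (48.3, np.float64(6.4), 7.5), (47.6, np.float64(5.8), 7.0), (46.9, np.float64(6.5), 7.7), (46.2, np.float64(6.1), 7.0), (45.5, np.float64(6.3), 7.3), (44.8, np.float64(6.3), 7.5), (44.1, np.float64(6.2), 7.5), (43.4, np.float64(9.3), 9.9), (42.7, np.float64(11.8), 12.8), (42.0, np.float64(15.1), 16.1), (41.3, np.float64(19.3), 20.1)] False
22.425 [ 3.91424253 -4.33255002 19.25283708] [ 0.50485197 -0.31633957  2.23002673]
```

Run:
```python
from b import *
from plant import manip,claw,camera
f0=np.array([-.43,-.25,-.62])
def S(z,X0=-5):
    r=np.hypot(130-X0,19); return (130-r*np.cos(np.arcsin((z-60)/r)),z)
manip.servo_line(press_pose(S(41.0))[0],rate=10)
for _ in range(6):
    manip.sleep(.22); f=manip.get_obs()["force"]-f0; print(np.round(f[2],1),end=" ")
for z in(68,79,90): manip.servo_line(press_pose(S(z) if z<80 else (-5,91))[0],rate=40)
print(manip.get_obs()["force"]-f0)
manip.servo_line(press_pose((-72,164))[0],rate=100)
manip.servo_line(press_pose((-100,240))[0],rate=120); manip.sleep(.3)
print(manip.get_obs()["t"])
I={n:camera(n) for n in P}
cv2.imwrite("pics/end.png",np.hstack([cv2.resize(I["side"][120:270,180:350],None,fx=2.35,fy=2.35,interpolation=2),cv2.resize(I["top"][140:290,160:330],None,fx=2.35,fy=2.35,interpolation=2)]))
```

```text
20.3 19.5 20.1 19.8 20.0 20.4 [0.58628774 0.14592899 0.42504081]
27.9417
```

View pics/end.png

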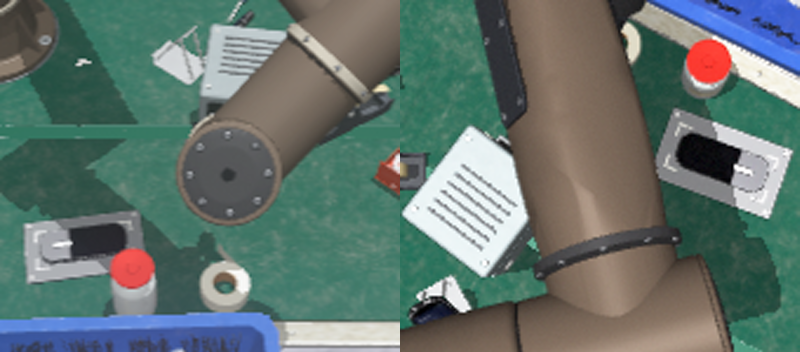

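The handset is still on its marks, and the bottle and roll haven't moved. The stop held about 20 N for 1.3 s, and the arm is clear.

```bash
python3 -c "
from plant import job_done
print(job_done())"
```

```text
the job is handed in; nothing more can be done
None
```

The job is handed in: the handset lies within about 2 mm of centre on the plate's marks, and the pedal was held on its stop at about 20 N for 1.3 s and let back up, though the arm hid the pedal and dispenser in the last picture.

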